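# Present the amber filter disc to the inspection camera

## Task

Take the amber glass filter out of the slotted rack, gripping it near its top edge, and hold it up to the inspection camera: centred in front of the lens at its working distance of 150 mm, square to the tilted lens axis, with the violet coated face towards the lens and the fingers clear of the middle of the glass. Bump neither the glass nor the camera stand, leave the other discs and everything else on the bench as they are, and finish while still holding the disc there in the air, still.

Things in the scene. Friction and masses are not known exactly. Their poses are not given: they have to be found in the camera images.
- disc_amber: Filter: round amber glass disc, 100 mm across, 8 mm thick, about 155 g, on edge in one of four slots of the rack. Origin at its centre, 70 mm above the bench in the rack (top edge at 120 mm). Its y axis is square to its faces and points out of the violet coated face (the other face is plain amber); level in the rack. It must rise straight up 65 mm or more to clear the rack's combs.
- rack: Fixed grey rack with white notched combs, 136 (x) by 196 (y) by 90 mm high. Origin on the bench under its middle. Four discs stand square to its y axis, coated faces to +y, at y = -72, -24, 24, 72 mm (which is which varies): 40 mm free between neighbours. Slots 10.6 mm wide; comb teeth end 80 mm above the bench, 44 mm or more to either side of a disc's middle, so its upper part is free.
- lens (a point): Centre of the front of the inspection camera's lens, amid a white ring light 90 mm across. The camera (black barrel, blue body) is clamped to the column of a fixed stand; place, heading and height vary; it always looks 25 degrees downwards. Axes: x runs back along the optical axis into the camera (it looks along -x), y is level, z upwards square to the view.
- focus (a point): Middle of the camera's sharp field: the point on the lens axis 150 mm in front of the lens (same axes as lens), 190 to 250 mm above the bench. The disc's centre belongs here, with the disc's +y axis along the camera's +x axis.
- stand: Fixed inspection stand: grey base plate 360 by 210 by 14 mm and a 25 mm steel column, 440 mm high, that carries the camera. Origin on the bench straight below the focus; its x axis runs level from there to below the lens (136 mm away) and on; the column stands at x 213, y 85 mm. Camera and clamp are part of it; none of it is to be touched.
- disc_clear: Clear disc of the same size and stance as the amber one (100 mm across, 8 mm thick, origin at its centre), in another of the rack's slots. Leave it standing there.
- disc_green: Green disc of the same size and stance as the amber one (100 mm across, 8 mm thick, origin at its centre), in another of the rack's slots. Leave it standing there.
- disc_blue: Blue disc of the same size and stance as the amber one (100 mm across, 8 mm thick, origin at its centre), in another of the rack's slots. Leave it standing there.
- bottle: Amber solvent bottle with black cap, 54 mm in diameter, 125 mm high, standing; origin under its middle. Bystander.
- loupe: Black eye loupe, 44 mm in diameter, 42 mm high, standing; origin under its middle. Bystander.
- blower: Red rubber air blower, 56 mm in diameter, 115 mm high with its thin nozzle up; origin under its middle. Bystander.

How it is judged:
On the way:
1. the amber disc is held in the fingers, clear above the rack's combs (z of disc_amber in the frame of rack above 0.13 m and contact force between the fingers and disc_amber above 1 N and contact force between disc_amber and rack below 0.2 N), for 0.1 s.
At the end, for the whole second after the job is handed in: The held amber disc touches only the fingers: centre within 18 mm of the focus, axis within 8 degrees of the lens axis, violet face to the lens, still, gripped over 25 mm from its centre. The other discs have moved under 10 mm, the other things under 20 mm (distance between disc_amber and focus below 0.018 m and angle between the y axis of disc_amber and the x axis of lens, either way round below 0.14 rad and y of lens in the frame of disc_amber above 0.1 m and contact force between the fingers and disc_amber above 1 N and contact force between disc_amber and rack below 0.1 N and contact force between disc_amber and stand below 0.1 N and distance between the grasp point and disc_amber above 0.025 m and linear speed of disc_amber below 0.02 m/s and angular speed of disc_amber below 0.15 rad/s and distance of each of disc_clear, disc_green, disc_blue from where it was at the start of the episode below 0.01 m and distance of each of bottle, loupe, blower from where it was at the start of the episode below 0.02 m); the arm keeps its last pose, push and grip.
It fails at once if the amber disc is dropped or laid on the bench, or hits the stand, the camera or anything standing about (contact force between disc_amber and stand above 0.5 N or contact force between disc_amber and disc_clear above 0.5 N or contact force between disc_amber and disc_green above 0.5 N or contact force between disc_amber and disc_blue above 0.5 N or contact force between disc_amber and bottle above 0.5 N or contact force between disc_amber and loupe above 0.5 N or contact force between disc_amber and blower above 0.5 N or height (world z) of disc_amber below 0.06 m).
It fails at once if the arm or fingers bump the camera or its stand (contact force between any of the arm, the fingers and stand above 2 N).
It fails at once if another disc is disturbed in the rack (10 mm) (distance of any of disc_clear, disc_green, disc_blue from where it was at the start of the episode above 0.01 m).
It fails at once if something else on the bench is shifted (20 mm) (distance of any of bottle, loupe, blower from where it was at the start of the episode above 0.02 m).
It also fails if it takes over 38 s, if anything falls off the work surface, if the arm or the gripper's body presses on something with over 40 N, if the wrist force passes 120 N, or if a joint passes its speed limit or range.

## Robot

A 7-joint arm with a two-finger parallel gripper is mounted at the origin on the work surface. World frame = base frame: x ahead of the robot, y to its left, z up, the work surface at z = 0. Lengths are in m, angles in rad, forces in N, time in s.
With the tool pointing down it reaches from about 0.425 to 0.875 m from the base axis. Payload 4.7 kg.
Tool frame: the origin (TCP) lies midway between the tips of the shut fingers; the grasp point (between the pads) lies env.grasp_offset behind it (env.grasp_offset is the distance from the TCP to the grasp point, in m); z points along the fingers, y is the line along which they close (so a half turn about z gives the same grasp; the last joint's range is limited). The gripper opens to 85 mm and grips with 20 to 120 N. Pads are 22 mm wide; open, the fingers measure 114 mm over their backs; the gripper's body (76 mm by 85 mm) begins 54 mm behind the grasp point. The pads swing forward as they close: fully open they stand 13 mm farther back than shut.
Start: joints at [1.339, 0.321, -0.07, 1.45, 0.023, 1.371, -0.057], TCP at [0.158, -0.63, 0.231] pointing down, gripper open.
Joint ranges: [-2.86, 2.86], [-0.3, 2.09], [-1.38, 1.24], [0.06, 2.45], [-1.56, 4.7], [0.09, 2.05], [-2.69, 2.69]. Speed limits (rad/s): [2.57, 2.57, 3.14, 3.14, 3.14, 3.14, 3.14].

## Interface

Orientations are given as a rotation vector (axis times angle).
In Python, from cell import env gives the robot as it stands.
- The arm moves only by the tool apply_moves, never from a script. Its argument "increments" is a list of rows, each a list of 6 numbers: the shift along the tool's x, y, z in mm, then the turn, a rotation vector about the tool's x, y, z in degrees. In form: [[dx, dy, dz, rx, ry, rz], ...]. A call has 1 to 20 rows; each row shifts and turns the commanded pose from where the row before left it, along the tool's axes as they then stand; what a row does not reach is not made up. A row lasts 1/10 s, in which the tool goes at most 50 mm and 8.59 degrees, less where a joint would pass 70% of its speed; a pose out of reach is approached as far as the arm can. A call is refused whole if a number of a shift passes 50 or a number of a turn 8.59, either way. A call with a gripper value outside its range is refused whole. "fingers" is the opening, from -1 (shut) to 1 (fully open), set as the call begins (left out, the last holds). The fingers move at their own pace and stop on an object; "force" is the grip in N (left out, the last holds). Time passes only in rows, so rows that do not move let the fingers close. It gives the time, the measured TCP pose, the force, the opening and the grip force at its end, in the units of the state.
- env.sense(): the state, without advancing time (a new reading comes with each control period).
- env.camera(name): name is "scene" or "top" or "wrist"; returns the picture (384x512x3 uint8, red, green, blue); there is no depth.
- env.calibration(name): a dict with "vertical_fov" (degrees; the focal length in pixels is half the picture's height over the tangent of half this angle, whatever the lens; pixels are square), "cx", "cy" (the principal point, pixels), "dist_coeffs" ([k1, k2, p1, p2, k3] as OpenCV has them; the pictures are not rectified), "world_to_cam" (4x4, takes a point from world to camera coordinates). Camera axes: x right, y down, z forward; pixel columns grow to the right and rows downward; lengths in m; the calibration is good to about 2 mm. A picture is of the moment at which its call begins: read the wrist's pose just before it. calibration takes no time and is no camera call; for the wrist camera it gives the pose at the moment of the call.
- env.sign_off(): hands the job in; it is judged then, once.
The state is a dict: "clock": time; "qpos": joint angles; "qvel": joint speeds; "joint_torque": joint torques, N m; "eef_pos": TCP position; "tcp_rot": TCP orientation; "force": force on the tool from outside, world axes, zero at the start; "moment": the same for the moment, N m; "width": finger opening in m; "grasp_force": force on a finger pad.
Only numpy, scipy, OpenCV 4.12 (cv2) and the standard library are available. Lean on these libraries where they do the work, as an engineer would, in place of code of your own. Each camera call takes 0.05 s, during which the arm holds its last target. There are 200 camera calls.

## Working session

There is one attempt and no reset: what is moved stays moved. The work goes in short steps, Python scripts to look and compute and a tool call to move; the robot and the scene stay as the last step left them, time stands still between calls to the robot, and variables do not carry over. Pictures are saved under pics/ and viewed, at most 10 in all, crops included, and the job is handed in when it is done.

Besides the shell and the picture viewer there is one more tool, called after "Request:" as name(argument=value, ...) on one line, values as JSON. apply_moves: Moves the arm, as the interface text tells. Its arguments: {"type":"object","properties":{"increments":{"type":"array"},"fingers":{"type":"number"},"force":{"type":"number"}},"required":["increments"]}

```bash
mkdir -p pics; ls
python3 - <<'E'
from cell import env
import cv2,numpy as np
s=env.sense(); print({k:np.round(v,3) for k,v in s.items()}, env.grasp_offset)
ims=[]
for n in("scene","top"):
    c=env.calibration(n); print(n,c)
    im=env.camera(n); cv2.imwrite(f"pics/{n}0.png",im[...,::-1])
    cv2.imwrite(f"pics/{n}0v.png",cv2.resize(im[...,::-1],(800,600),interpolation=cv2.INTER_CUBIC))
E
```

```text
pics
{'clock': np.float64(0.0), 'qpos': array([ 1.339,  0.322, -0.07 ,  1.452,  0.023,  1.371, -0.057]), 'qvel': array([-0.001,  0.   ,  0.001, -0.   , -0.   , -0.   ,  0.001]), 'joint_torque': array([-0.0000e+00, -4.9357e+01, -3.8200e-01, -3.1434e+01,  1.3000e-02,
        1.1000e-02,  0.0000e+00]), 'eef_pos': array([ 0.158, -0.63 ,  0.23 ]), 'tcp_rot': array([-3.116e+00, -3.850e-01,  1.000e-03]), 'force': array([ 0.863, -0.212,  0.2  ]), 'moment': array([-0.068,  0.008,  0.048]), 'grasp_force': np.float64(0.0), 'width': np.float64(0.086)} 0.0187
scene {'vertical_fov': 47.77271840720855, 'cx': 262.6364486851158, 'cy': 192.269815166924, 'dist_coeffs': array([0.02057096, 0.        , 0.        , 0.        , 0.        ]), 'world_to_cam': array([[-5.13727804e-01,  8.57952771e-01,  8.87346248e-04,
         3.03974945e-01],
       [ 6.78684806e-01,  4.07017411e-01, -6.11329502e-01,
        -3.14390447e-01],
       [-5.24853006e-01, -3.13454734e-01, -7.91375671e-01,
         1.42809576e+00],
       [ 0.00000000e+00,  0.00000000e+00,  0.00000000e+00,
         1.00000000e+00]])}
top {'vertical_fov': 52.71944968260593, 'cx': 258.7736505457953, 'cy': 194.27853670927803, 'dist_coeffs': array([-0.06539342,  0.        ,  0.        ,  0.        ,  0.        ]), 'world_to_cam': array([[ 0.02794639, -0.9995712 ,  0.00874185, -0.01846359],
       [-0.99048309, -0.02886922, -0.13457272,  0.62173529],
       [ 0.13476738, -0.00489783, -0.99086516,  1.13125919],
       [ 0.        ,  0.        ,  0.        ,  1.        ]])}
```

View pics/scene0v.png

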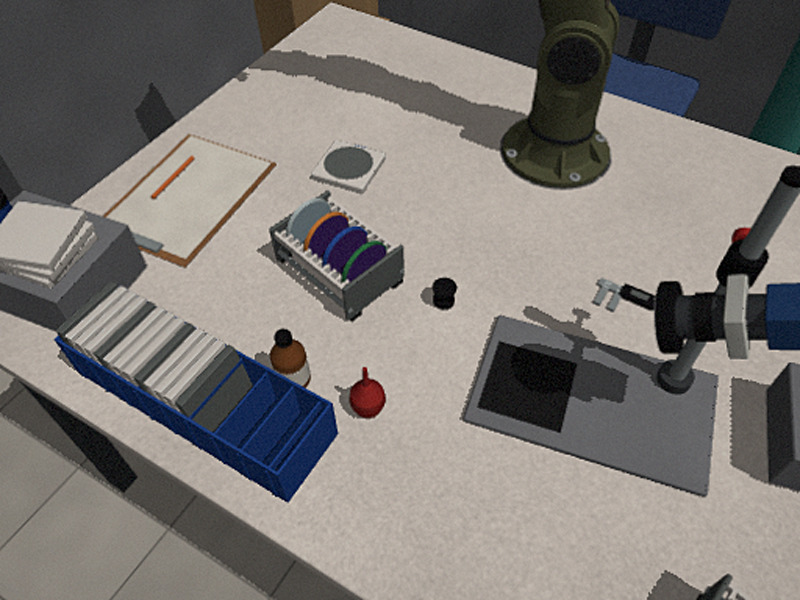

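View pics/top0v.png

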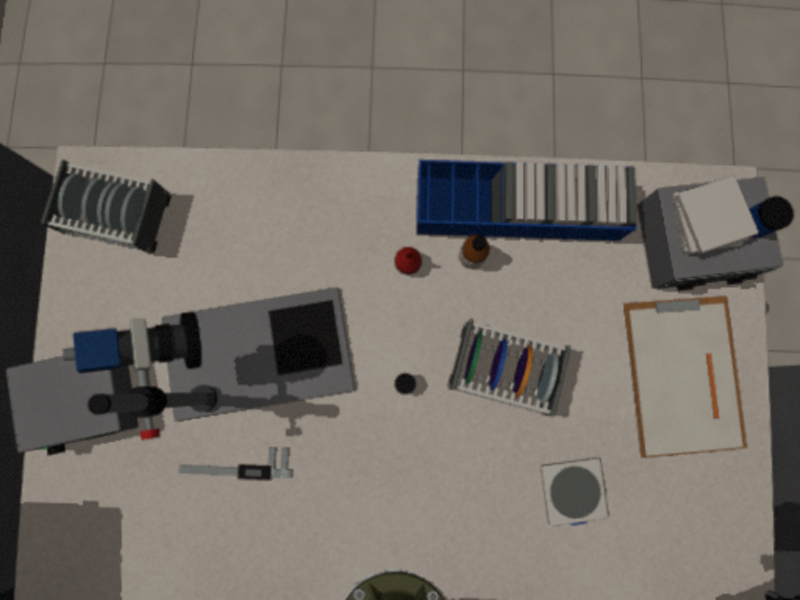

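The scene picture shows the rack at about (335,255) with the order clear, amber, blue, green, and violet faces towards +y. The top picture shows the amber disc at (523,370), the stand plate at (163–355, 290–420), the column foot at about (205,398), and the camera looking right (−y). Next I measure the plate and the amber disc roughly.

```bash
cat > h.py <<'E'
import cv2,numpy as np
from scipy.spatial.transform import Rotation as Ro
def K(c,h=384):
    f=h/2/np.tan(np.radians(c["vertical_fov"]/2)); return np.array([[f,0,c["cx"]],[0,f,c["cy"]],[0,0,1.]])
def ray(c,p):
    u=cv2.undistortPoints(np.array(p,float).reshape(-1,1,2),K(c),c["dist_coeffs"]).reshape(-1,2)
    T=c["world_to_cam"];d=np.c_[u,np.ones(len(u))]@T[:3,:3]
    return -T[:3,:3].T@T[:3,3],d
def onz(c,p,z):
    o,d=ray(c,p); return o+d*((z-o[2])/d[:,2])[:,None]
def proj(c,P):
    T=c["world_to_cam"];return cv2.projectPoints(np.array(P,float).reshape(-1,1,3),cv2.Rodrigues(T[:3,:3])[0],T[:3,3],K(c),c["dist_coeffs"])[0].reshape(-1,2)
E
python3 - <<'E'
from cell import env
from h import *
c=env.calibration("top"); im=cv2.imread("pics/top0.png"); hsv=cv2.cvtColor(im,cv2.COLOR_BGR2HSV)
# plate
roi=np.zeros(im.shape[:2],np.uint8); roi[180:272,104:230]=1
print("px plate/bench",hsv[200,165],hsv[262,150],hsv[230,240])
m=((hsv[...,2]<125)&(roi>0)).astype(np.uint8)
m=cv2.morphologyEx(m,cv2.MORPH_OPEN,np.ones((5,5)))
cs=max(cv2.findContours(m,0,2)[0],key=cv2.contourArea)
r=cv2.minAreaRect(cs); b=cv2.boxPoints(r); print("box px",b.round(1)); P=onz(c,b,.014); print(P.round(3)); print(np.linalg.norm(np.diff(P,axis=0),axis=1))
# amber
h,s,v=cv2.split(hsv)
for nm,(a,bb) in dict(amber=(8,25),green=(45,85),blue=(105,128)).items():
    mm=((h>=a)&(h<=bb)&(s>110)&(v>50)); q=np.zeros_like(mm); q[200:265,285:370]=mm[200:265,285:370]
    ys,xs=np.nonzero(q); print(nm,len(xs),xs.mean(),ys.mean(),onz(c,[[xs.mean(),ys.mean()]],.112).round(3), np.polyfit(ys,xs,1))
big=cv2.resize(np.hstack([im[195:270,90:235]]),None,fx=5,fy=5,interpolation=cv2.INTER_CUBIC)
cv2.imwrite("pics/plate.png",big)
E
```

```text
px plate/bench [30  6 91] [20  9 81] [ 15  30 152]
box px [[ 94.7 202.8]
 [218.  182.7]
 [231.2 263.4]
 [107.8 283.4]]
[[0.584 0.51  0.014]
 [0.659 0.127 0.014]
 [0.412 0.077 0.014]
 [0.339 0.45  0.014]]
[0.38999612 0.25158525 0.37997019]
amber 109 336.348623853211 237.78899082568807 [[ 0.495 -0.222  0.112]] [-2.57767321e-01  3.97642855e+02]
green 78 303.47435897435895 228.76923076923077 [[ 0.518 -0.129  0.112]] [-2.58067562e-01  3.62512277e+02]
blue 105 319.6380952380952 232.97142857142856 [[ 0.507 -0.175  0.112]] [-2.53208581e-01  3.78628460e+02]
```

View pics/plate.png

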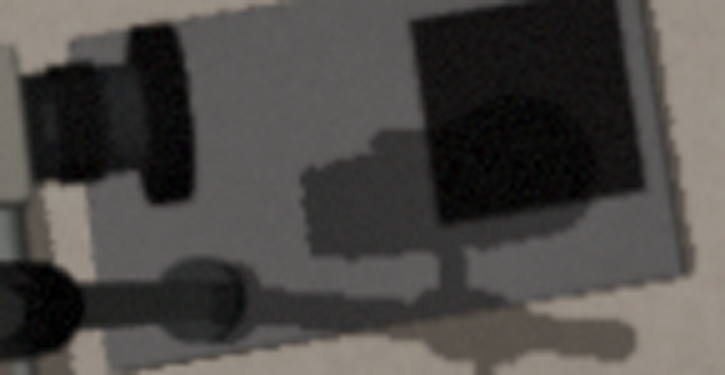

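The crop shows the plate's left end at crop (70,40)–(105,371), its lower right corner at (690,272), the column collar at about (215,300) and the lens front at about x 195, y 25–200. I move above the amber disc first, with fingers part shut.

Request:
apply_moves(increments=[[15,-32,-4,0,0,0],[15,-32,-4,0,0,0],[15,-32,-4,0,0,0],[15,-32,-4,0,0,0],[15,-32,-4,0,0,0],[15,-32,-4,0,0,0],[15,-32,-4,0,0,0],[15,-32,-4,0,0,0],[15,-32,-4,0,0,0],[15,-32,-4,0,0,0],[15,-32,-4,0,0,0],[15,-32,-4,0,0,0],[15,-32,-4,0,0,0],[15,-32,-4,0,0,0],[15,-32,-4,0,0,0],[0,0,0,0,0,0]], fingers=-0.05, force=50)

```text
clock: 1.7
eef_pos: [0.3095, -0.1561, 0.2817]
tcp_rot: [-3.063, -0.391, 0.069]
force: [0.8, -0.3, 0.1]
width: 0.0407
grasp_force: 0.0
```

Run:
```python
from cell import env
from h import *
s=env.sense(); c=env.calibration("wrist"); im=env.camera("wrist"); cv2.imwrite("pics/w1.png",im[...,::-1])
print(s["eef_pos"],Ro.from_rotvec(s["tcp_rot"]).as_matrix().round(3).tolist(),s["width"],s["qpos"].round(2),s["clock"])
R=Ro.from_rotvec(s["tcp_rot"]).as_matrix();T=c["world_to_cam"];print("cam axes in tool\n",(R.T@T[:3,:3].T).round(3),"cam pos in tool",R.T@(-T[:3,:3].T@T[:3,3]-s["eef_pos"]),c["vertical_fov"])
# stand rough from top
ct=env.calibration("top"); q=np.array([[105,371],[690,272],[70,40]])/5+[90,195]
P=onz(ct,q,.014); print("LL,LR,UL",P.round(3),np.linalg.norm(P[0]-P[1]),np.linalg.norm(P[0]-P[2]))
col=onz(ct,[np.array([210,303])/5+[90,195]],.03)[0]; ex=(P[0]-P[1])[:2];ex/=np.linalg.norm(ex);ey=np.array([-ex[1],ex[0]])
F=col[:2]-213*.001*ex-.085*ey;L=F+.136*ex;print("col",col,"ex",ex,"focus",F,"lens",L)
for z in(.25,.28,.31): print(z,proj(ct,[*L,z])*1.5625,proj(env.calibration("scene"),[*L,z])*1.5625)
```

```text
[ 0.30952557 -0.15608529  0.28167428] [[0.967, 0.25, -0.051], [0.252, -0.967, 0.047], [-0.038, -0.058, -0.998]] 0.04069140035456373 [ 0.6  -0.3  -0.15  1.98 -0.06  1.53 -0.85] 1.7
cam axes in tool
 [[ 0.    -0.948 -0.318]
 [ 1.     0.    -0.   ]
 [ 0.    -0.318  0.948]] cam pos in tool [ 0.08182341 -0.00033889 -0.14341958] 65.0200541293714
LL,LR,UL [[0.382 0.443 0.014]
 [0.454 0.088 0.014]
 [0.584 0.48  0.014]] 0.36204022224264304 0.20548372907781476
col [0.42614952 0.37582351 0.03      ] ex [-0.19732032  0.98033907] focus [0.55150757 0.18378352] lens [0.52467201 0.31710963]
0.25 [[203.41075799 340.93258445]] [[653.89801367 314.66000891]]
0.28 [[197.20371044 339.49192827]] [[660.90721475 300.08945707]]
0.31 [[190.59338398 337.95622205]] [[668.33703248 284.65767487]]
```

View pics/w1.png

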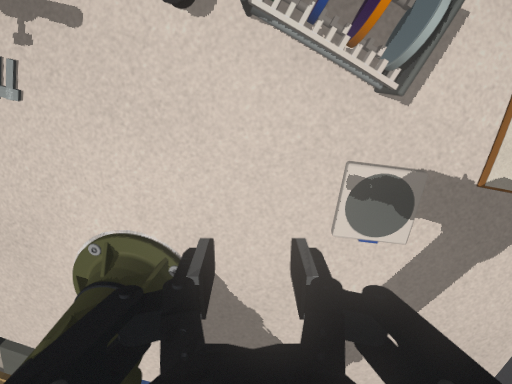

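The wrist picture shows the rack upper right with the amber rim at (370,20), and the fingers at the bottom. I had the tool y sign wrong, so the arm stopped short at a joint limit without touching anything. I'll add a helper that works out a constant row between two poses, and go to a tilted view of the lens.

```bash
cat >> h.py <<'E'
def rows(s,p,R,n):
    """constant row (mm, deg) repeated n times from state s to pose p,R"""
    R0=Ro.from_rotvec(s["tcp_rot"]); rv=(R0.inv()*R).as_rotvec()/n
    S=sum(Ro.from_rotvec(k*rv).as_matrix() for k in range(n))
    d=np.linalg.solve(S,R0.inv().apply(np.array(p)-s["eef_pos"]))
    return np.r_[d*1000,np.degrees(rv)].round(2)
def Rzy(z,y):
    z=np.array(z)/np.linalg.norm(z);y=np.array(y)-z*np.dot(y,z);y/=np.linalg.norm(y)
    return Ro.from_matrix(np.c_[np.cross(y,z),y,z])
E
python3 - <<'E'
from cell import env
from h import *
s=env.sense(); n=np.array([.24,.97,0]);n/=np.linalg.norm(n);t=np.radians(45)
print(rows(s,[.5,-.2,.34],Rzy(n*np.sin(t)-[0,0,np.cos(t)],-n),14))
E
```

```text
[13.91  1.6  -5.15  2.96  0.99  1.83]
```

Request:
apply_moves(increments=[[14,1.6,-5,3,1,1.8],[14,1.6,-5,3,1,1.8],[14,1.6,-5,3,1,1.8],[14,1.6,-5,3,1,1.8],[14,1.6,-5,3,1,1.8],[14,1.6,-5,3,1,1.8],[14,1.6,-5,3,1,1.8],[14,1.6,-5,3,1,1.8],[14,1.6,-5,3,1,1.8],[14,1.6,-5,3,1,1.8],[14,1.6,-5,3,1,1.8],[14,1.6,-5,3,1,1.8],[14,1.6,-5,3,1,1.8],[14,1.6,-5,3,1,1.8],[0,0,0,0,0,0]])

```text
clock: 3.25
eef_pos: [0.4997, -0.2048, 0.3355]
tcp_rot: [-2.33, 0.291, -0.12]
force: [-0.2, -0.4, -0.1]
width: 0.0405
grasp_force: 0.0
```

Run:
```python
from cell import env
from h import *
s=env.sense(); c=env.calibration("wrist"); im=env.camera("wrist")[...,::-1]; cv2.imwrite("pics/w2.png",im)
np.savez("w2.npz",**c)
print(s["qpos"].round(2),proj(c,[.525,.317,.25]))
print(Ro.from_rotvec(s["tcp_rot"]).as_matrix().round(3))
cv2.imwrite("pics/w2v.png",cv2.resize(im,(800,600),interpolation=cv2.INTER_CUBIC))
```

```text
[ 0.74  0.28  0.02  1.51 -0.69  1.77 -1.04] [[106.15642229 188.5340971 ]]
[[ 0.969 -0.173  0.174]
 [-0.246 -0.677  0.694]
 [-0.002 -0.715 -0.699]]
```

View pics/w2v.png

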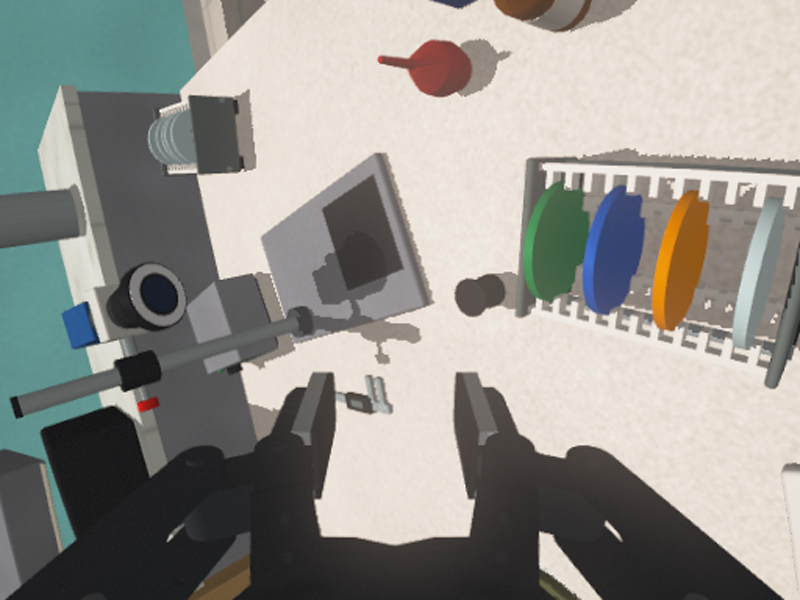

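The wrist view shows the lens ring at view (158,296), the column foot at (302,320), its top at (17,407), the plate, and the four discs (amber at (682,262)). I fit the ring and check the column.

Run:
```python
from cell import env
from h import *
c=dict(np.load("w2.npz")); im=cv2.imread("pics/w2.png"); hsv=cv2.cvtColor(im,cv2.COLOR_BGR2HSV)
m=np.zeros(im.shape[:2],np.uint8); m[164:214,74:126]=((hsv[...,2]>130)&(hsv[...,1]<60))[164:214,74:126]
cs,_=cv2.findContours(m,0,1)
for k in cs:
    if len(k)>15: e=cv2.fitEllipse(k); print("ring",e,len(k))
# plate corners/edges in this view: corners (view px) UL, top, right-bottom
q=np.array([[262,237],[381,153],[429,302]])/1.5625
P=onz(c,q,.014); print("plate corners",P.round(3),np.linalg.norm(np.diff(P,axis=0),axis=1)); 
d=P[0]-P[1]; print("ex from plate",d[:2]/np.linalg.norm(d[:2]))
col=[.426,.376]
print("col foot/top proj",proj(c,[[*col,.03],[*col,.44]])*1.5625)
ct=env.calibration("top");print(proj(ct,[[*col,.03],[*col,.44]])*1.5625, "scene",proj(env.calibration("scene"),[[*col,.03],[*col,.44]])*1.5625)
print("foot from wrist",onz(c,[np.array([303,320])/1.5625],.03))
```

```text
ring ((122.95418548583984, 198.5382843017578), (4.93841028213501, 24.631450653076172), 175.1417236328125) 44
plate corners [[0.584 0.474 0.014]
 [0.652 0.121 0.014]
 [0.458 0.082 0.014]] [0.35942584 0.19838854]
ex from plate [-0.19017698  0.98174982]
col foot/top proj [[299.70886337 323.62264575]
 [ 15.80594294 410.58123067]]
[[206.15467211 399.44997153]
 [104.77471755 406.21383073]] scene [[671.08034131 370.38968574]
 [787.38756377 169.96229493]]
foot from wrist [[0.43269173 0.36287813 0.03      ]]
```

Run:
```python
from cell import env
from h import *
c=dict(np.load("w2.npz")); im=cv2.imread("pics/w2.png"); hsv=cv2.cvtColor(im,cv2.COLOR_BGR2HSV)
print(hsv[189,80:125,2].tolist())
for th in(80,100,120):
  m=np.zeros(im.shape[:2],np.uint8); m[164:214,80:121]=((hsv[...,2]>th))[164:214,80:121]
  cs,hi=cv2.findContours(m,cv2.RETR_CCOMP,1)
  for k,h in zip(cs,hi[0]):
    if cv2.contourArea(k)>150: print(th,[np.round(v,1) for v in cv2.fitEllipse(k)],"hole" if h[3]>=0 else "outer",cv2.contourArea(k))
ex=np.array([-.194,.981]);ey=np.array([-ex[1],ex[0]]);col=np.array([.428,.374]);F=col-.213*ex-.085*ey;L=F+.136*ex
o,d=ray(c,[[100.8,189.2]]);d=d[0]
t=np.dot(L-o[:2],ex)/np.dot(d[:2],ex);X=o+t*d
print("from column: F",F,"L",L,"ray at lens depth",X,"lateral diff",np.dot(X[:2]-L,ey))
```

```text
[42, 40, 28, 78, 125, 128, 127, 127, 127, 110, 45, 26, 35, 43, 42, 40, 41, 40, 41, 43, 41, 40, 40, 43, 41, 40, 42, 42, 42, 41, 42, 42, 32, 26, 126, 128, 128, 126, 99, 73, 85, 84, 84, 86, 87]
80 [array([100.7, 188.2]), array([47.6, 52.5]), np.float64(10.3)] outer 1532.0
80 [array([101.4, 187.9]), array([23.6, 29.9]), np.float64(146.9)] hole 553.0
100 [array([100.9, 188.4]), array([31.9, 42.3]), np.float64(141.5)] outer 1026.0
100 [array([101.2, 187.9]), array([24.1, 30.6]), np.float64(149.2)] hole 576.0
120 [array([100.5, 188.1]), array([31.3, 39.3]), np.float64(143.6)] outer 964.0
120 [array([101. , 187.9]), array([25.1, 31.4]), np.float64(150.2)] hole 616.0
from column: F [0.552707 0.181537] L [0.526323 0.314953] ray at lens depth [0.52607811 0.31490457 0.2610673 ] lateral diff 0.0002496318349163005
```

Run:
```python
from cell import env
from h import *
s=env.sense(); n=np.array([.24,.97,0]);n/=np.linalg.norm(n)
print(rows(s,[.495,-.222,.20],Rzy([0,0,-1],-n),9))
```

```text
[ 1.000e-02  8.610e+00  1.312e+01 -5.070e+00 -0.000e+00 -2.000e-02]
```

Request:
apply_moves(increments=[[0,8.6,13.1,-5.1,0,0],[0,8.6,13.1,-5.1,0,0],[0,8.6,13.1,-5.1,0,0],[0,8.6,13.1,-5.1,0,0],[0,8.6,13.1,-5.1,0,0],[0,8.6,13.1,-5.1,0,0],[0,8.6,13.1,-5.1,0,0],[0,8.6,13.1,-5.1,0,0],[0,8.6,13.1,-5,0,0],[0,0,0,0,0,0],[0,0,0,0,0,0]])

```text
clock: 4.4
eef_pos: [0.4958, -0.22, 0.2027]
tcp_rot: [3.117, -0.378, 0.003]
force: [-0.2, -0.0, -0.4]
width: 0.0404
grasp_force: 0.0
```

Run:
```python
from cell import env
from h import *
s=env.sense(); c=env.calibration("wrist"); im=env.camera("wrist")[...,::-1]; cv2.imwrite("pics/w3.png",im); np.savez("w3.npz",**c)
hsv=cv2.cvtColor(im,cv2.COLOR_BGR2HSV);h,S,v=cv2.split(hsv)
m=((h>=8)&(h<=25)&(S>130)&(v>60)).astype(np.uint8); k=max(cv2.findContours(m,0,1)[0],key=cv2.contourArea)
r=cv2.minAreaRect(k);print(r); print("box on z=.12",onz(c,cv2.boxPoints(r),.12).round(4))
print("disc top proj",proj(c,[.495,-.222,.12]))
cv2.imwrite("pics/w3v.png",cv2.resize(im,(800,600),interpolation=cv2.INTER_CUBIC))
```

```text
((257.5, 177.0), (104.0, 9.0), 90.0)
box on z=.12 [[ 0.5517 -0.2342  0.12  ]
 [ 0.5501 -0.2407  0.12  ]
 [ 0.4677 -0.2213  0.12  ]
 [ 0.4695 -0.2141  0.12  ]]
disc top proj [[255.04637382 198.72338581]]
```

View pics/w3v.png

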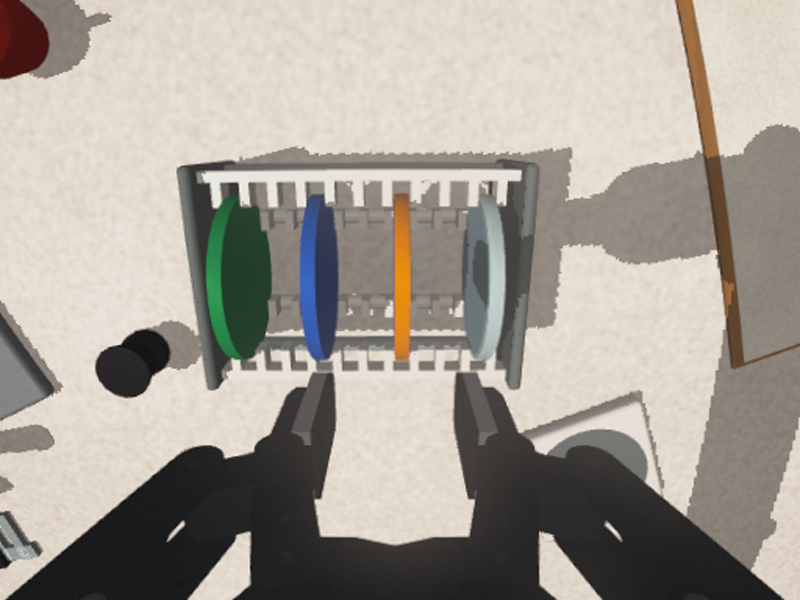

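The picture shows the amber rim vertical at view x 402, rows 196–359, parallel to tool x and between the fingers. I compute the centre from the two tangent rays to the disc's edge.

Run:
```python
from cell import env
from h import *
c=dict(np.load("w3.npz")); s=env.sense()
o,d=ray(c,[[257.5,125],[257.5,229.5]]); d/=np.linalg.norm(d,axis=1)[:,None]; b=d.sum(0); half=np.arccos(d[0]@d[1])/2
C=o+b*((.07-o[2])/b[2]); print("centre",C,"r check",np.linalg.norm(C-o)*np.sin(half))
R=Ro.from_rotvec(s["tcp_rot"]);print("tool x,y",R.as_matrix()[:,:2].T.round(4))
hsv=cv2.cvtColor(cv2.imread("pics/w3.png"),cv2.COLOR_BGR2HSV);h,S,v=cv2.split(hsv);m=(h>=8)&(h<=25)&(S>130)&(v>60)
ys,xs=np.nonzero(m[:235]); print("slope",np.polyfit(ys,xs,1))
x=R.as_matrix()[:,0]; n=np.cross([0,0,1],[x[0],x[1],0]);n/=np.linalg.norm(n)
print(n,"row for grasp",rows(s,[C[0],C[1],.0925],Rzy([0,0,-1],-n),12))
```

```text
centre [ 0.49757118 -0.22559056  0.07      ] r check 0.049108986895398936
tool x,y [[ 0.9706 -0.2408  0.0027]
 [-0.2408 -0.9706  0.0019]]
slope [ -0.60620507 463.69244438]
[ 0.24081448  0.97057116 -0.        ] row for grasp [ 0.22  0.33  9.21  0.01 -0.01 -0.  ]
```

Request:
apply_moves(increments=[[1,2,5,0,0,0],[1,2,5,0,0,0],[0.6,0,10,0,0,0],[0,0,10,0,0,0],[0,0,10,0,0,0],[0,0,10,0,0,0],[0,0,10,0,0,0],[0,0,10,0,0,0],[0,0,10,0,0,0],[0,0,10,0,0,0],[0,0,10,0,0,0],[0,0,10,0,0,0],[0,0,0,0,0,0],[0,0,0,0,0,0]])

```text
clock: 5.85
eef_pos: [0.4977, -0.2252, 0.0918]
tcp_rot: [3.116, -0.38, 0.001]
force: [0.7, -0.1, -0.1]
width: 0.0405
grasp_force: 0.0
```

Request:
apply_moves(increments=[[0,0,0,0,0,0],[0,0,0,0,0,0],[0,0,0,0,0,0],[0,0,0,0,0,0],[0,0,0,0,0,0],[0,0,0,0,0,0],[0,0,0,0,0,0],[0,0,0,0,0,0]], fingers=-1, force=50)

```text
clock: 6.65
eef_pos: [0.4981, -0.2255, 0.0926]
tcp_rot: [3.115, -0.38, 0.004]
force: [0.0, -1.1, 5.1]
width: 0.0072
grasp_force: 52.8
```

Gripped at 7 mm width. Lift straight up.

Request:
apply_moves(increments=[[0,0,-5,0,0,0],[0,0,-8,0,0,0],[0,0,-10,0,0,0],[0,0,-10,0,0,0],[0,0,-10,0,0,0],[0,0,-10,0,0,0],[0,0,-10,0,0,0],[0,0,-10,0,0,0],[0,0,-10,0,0,0],[0,0,-10,0,0,0],[0,0,-10,0,0,0],[0,0,-10,0,0,0],[0,0,-10,0,0,0],[0,0,-7,0,0,0],[0,0,0,0,0,0],[0,0,0,0,0,0]])

```text
clock: 8.25
eef_pos: [0.4975, -0.2247, 0.2219]
tcp_rot: [3.116, -0.38, 0.002]
force: [-0.4, -0.3, -1.7]
width: 0.0067
grasp_force: 51.9
```

Run:
```python
from cell import env
from h import *
s=env.sense(); c=env.calibration("wrist"); im=env.camera("wrist")[...,::-1]; cv2.imwrite("pics/w4.png",im); np.savez("w4.npz",**c)
print(s["qpos"].round(2),s["grasp_force"],s["force"])
hsv=cv2.cvtColor(im,cv2.COLOR_BGR2HSV);h,S,v=cv2.split(hsv)
m=((h>=8)&(h<=25)&(S>130)&(v>60)).astype(np.uint8);m[:,420:]=0
k=max(cv2.findContours(m,0,1)[0],key=cv2.contourArea);print(cv2.boundingRect(k),cv2.minAreaRect(k))
# target poses
ex=np.array([-.194,.981,0]);ex/=np.linalg.norm(ex);a=np.radians(25)
n=ex*np.cos(a)+[0,0,np.sin(a)]; up=np.array([0,0,np.cos(a)])-ex*np.sin(a)
F=np.array([.5527,.1815,.2])
for dist in (0,.12):
    tcp=F-n*dist+up*.0225+[0,0,dist*.6]; print("target",tcp,Rzy(-up,-n).as_matrix().round(3).tolist()); print(rows(s,tcp,Rzy(-up,-n),20),rows(s,tcp,Rzy(-up,-n),16))
cv2.imwrite("pics/w4v.png",cv2.resize(im,(800,600),interpolation=cv2.INTER_CUBIC))
```

```text
[ 0.44  0.11 -0.07  1.73  0.01  1.31 -1.45] 51.86735272407532 [-0.37342941 -0.29185239 -1.70170408]
(243, 150, 19, 170) ((252.0, 234.5), (169.0, 18.0), 90.0)
target [0.55454473 0.17217174 0.22039193] [[0.981, 0.176, -0.082], [0.194, -0.889, 0.415], [0.0, -0.423, -0.906]]
[  2.17 -19.82   4.18   1.24  -0.28  -1.23] [  2.65 -24.79   5.16   1.55  -0.35  -1.54]
target [0.57564361 0.06548103 0.24167773] [[0.981, 0.176, -0.082], [0.194, -0.889, 0.415], [0.0, -0.423, -0.906]]
[  3.39 -14.77   2.01   1.24  -0.28  -1.23] [  4.19 -18.48   2.47   1.55  -0.35  -1.54]
```

View pics/w4v.png

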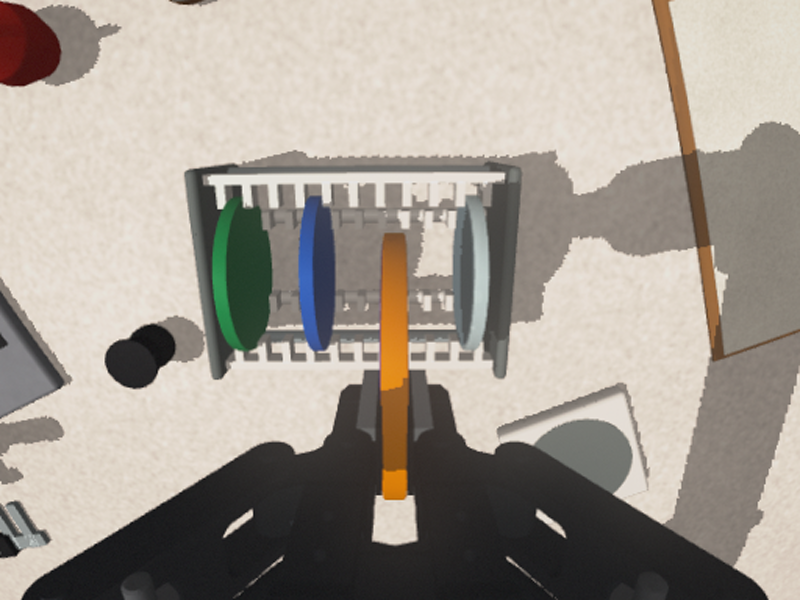

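The picture shows the disc held squarely between the pads, with the other discs in place. Next comes a waypoint 120 mm short of the focus along the lens axis.

Request:
apply_moves(increments=[[3.4,-14.8,2,1.24,-0.28,-1.23],[3.4,-14.8,2,1.24,-0.28,-1.23],[3.4,-14.8,2,1.24,-0.28,-1.23],[3.4,-14.8,2,1.24,-0.28,-1.23],[3.4,-14.8,2,1.24,-0.28,-1.23],[3.4,-14.8,2,1.24,-0.28,-1.23],[3.4,-14.8,2,1.24,-0.28,-1.23],[3.4,-14.8,2,1.24,-0.28,-1.23],[3.4,-14.8,2,1.24,-0.28,-1.23],[3.4,-14.8,2,1.24,-0.28,-1.23],[3.4,-14.8,2,1.24,-0.28,-1.23],[3.4,-14.8,2,1.24,-0.28,-1.23],[3.4,-14.8,2,1.24,-0.28,-1.23],[3.4,-14.8,2,1.24,-0.28,-1.23],[3.4,-14.8,2,1.24,-0.28,-1.23],[3.4,-14.8,2,1.24,-0.28,-1.23],[3.4,-14.8,2,1.24,-0.28,-1.23],[3.4,-14.8,2,1.24,-0.28,-1.23],[3.4,-14.8,2,1.24,-0.28,-1.23],[3.4,-14.8,2,1.24,-0.28,-1.23]])

```text
clock: 10.3
eef_pos: [0.5763, 0.067, 0.2426]
tcp_rot: [-2.691, -0.264, 0.06]
force: [-0.0, -0.5, -1.3]
width: 0.007
grasp_force: 51.9
```

Run:
```python
from cell import env
from h import *
s=env.sense(); c=env.calibration("wrist"); im=env.camera("wrist")[...,::-1]; cv2.imwrite("pics/w5.png",im)
R=Ro.from_rotvec(s["tcp_rot"]);print(s["qpos"].round(2),s["grasp_force"],s["eef_pos"])
# disc centre in tool frame from lift picture (tangent rays)
c4=dict(np.load("w4.npz"))
def cen(c,R,p,uv):
    o,d=ray(c,uv);o=R.inv().apply(o-p);d=R.inv().apply(d);d/=np.linalg.norm(d,axis=1)[:,None];b=d.sum(0);b/=np.linalg.norm(b)
    h=np.arccos(d[0]@d[1])/2;return o+b*.05/np.sin(h)
Cd=cen(c4,Ro.from_rotvec([3.116,-.38,.002]),[.4975,-.2247,.2219],[[252,150],[252,319.5]]);print("disc in tool mm",Cd*1000)
hsv=cv2.cvtColor(im,cv2.COLOR_BGR2HSV);h,S,v=cv2.split(hsv)
m=((h>=8)&(h<=25)&(S>130)&(v>60)).astype(np.uint8);m[:,420:]=0
k=max(cv2.findContours(m,0,1)[0],key=cv2.contourArea);print(cv2.boundingRect(k),cv2.minAreaRect(k))
ex=np.array([-.194,.981,0]);ex/=np.linalg.norm(ex);a=np.radians(25)
n=ex*np.cos(a)+[0,0,np.sin(a)]; up=np.array([0,0,np.cos(a)])-ex*np.sin(a)
Rt=Rzy(-up,-n)
print(rows(s,np.array([.5527,.1815,.2])+up*.0225,Rt,12), "tilt err deg",np.degrees((R.inv()*Rt).magnitude()))
```

```text
[ 0.32  0.26 -0.27  1.58 -0.36  1.43 -1.25] 51.88870668411255 [0.57626884 0.06701263 0.24258009]
disc in tool mm [-0.78551934 -0.30009042 23.33156776]
(243, 149, 19, 171) ((252.0, 233.99996948242188), (17.999996185302734, 169.99996948242188), 0.0)
[-0.07 -7.32  5.47 -0.01  0.    0.  ] tilt err deg 0.1565736855161615
```

Request:
apply_moves(increments=[[0,-7.3,5.5,0,0,0],[0,-7.3,5.5,0,0,0],[0,-7.3,5.5,0,0,0],[0,-7.3,5.5,0,0,0],[0,-7.3,5.5,0,0,0],[0,-7.3,5.5,0,0,0],[0,-7.3,5.5,0,0,0],[0,-7.3,5.5,0,0,0],[0,-7.3,5.5,0,0,0],[0,-7.3,5.5,0,0,0],[0,-7.3,5.5,0,0,0],[0,-7.3,5.5,0,0,0],[0,0,0,0,0,0],[0,0,0,0,0,0],[0,0,0,0,0,0],[0,0,0,0,0,0]])

```text
clock: 11.95
eef_pos: [0.5558, 0.1704, 0.2195]
tcp_rot: [-2.694, -0.26, 0.059]
force: [-0.1, -0.9, -2.0]
width: 0.0067
grasp_force: 51.8
```

Run:
```python
from cell import env
from h import *
s=env.sense(); R=Ro.from_rotvec(s["tcp_rot"]).as_matrix(); C=s["eef_pos"]+R@[-.0008,0,.0233]; n=-R[:,1]
print("disc",C,"n",n,"grip",s["grasp_force"],np.abs(s["qvel"]).max())
sc=env.calibration("scene"); im=env.camera("scene")[...,::-1]; cv2.imwrite("pics/s6.png",im)
L=np.array([.5263,.315,.2634]); k=1; off=[330,110]
print("proj lens, disc, lens axis back 60mm (crop px)",(proj(sc,[L,C,L+.06*n])-off)*4.3)
cv2.imwrite("pics/s6v.png",cv2.resize(im[110:249,330:512],None,fx=4.3,fy=4.3,interpolation=cv2.INTER_CUBIC))
```

```text
disc [0.55308944 0.17995352 0.19842358] n [-0.17326052  0.8893339   0.42316192] grip 51.81314170360565 0.0017911438179997268
proj lens, disc, lens axis back 60mm (crop px) [[383.27505314 375.86255844]
 [ 62.33625419 379.84651066]
 [527.79176853 374.7683718 ]]
```

View pics/s6v.png

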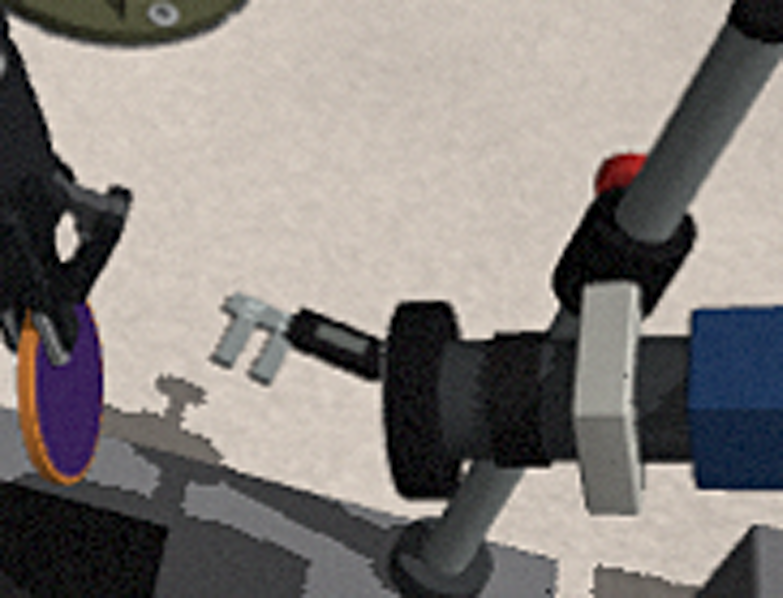

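The crop shows the disc held upright-tilted at about (62,391), violet towards the lens, and the lens face at about (403,399), some millimetres off my estimate. I triangulate the lens from the wrist and scene pictures.

Run:
```python
from cell import env
from h import *
c=dict(np.load("w2.npz")); sc=env.calibration("scene"); s=env.sense()
R=Ro.from_rotvec(s["tcp_rot"]); C=s["eef_pos"]+R.apply([-.0008,0,.0233])
def tri(c1,p1,c2,p2):
    A=np.zeros((3,3));b=np.zeros(3)
    for c,p in((c1,p1),(c2,p2)):
        o,d=ray(c,[p]);d=d[0]/np.linalg.norm(d[0]);M=np.eye(3)-np.outer(d,d);A+=M;b+=M@o
    X=np.linalg.solve(A,b);return X,proj(c1,X)-p1,proj(c2,X)-p2
ex=np.array([-.194,.981,0]);ex/=np.linalg.norm(ex);a=np.radians(25);n=ex*np.cos(a)+[0,0,np.sin(a)];ey=np.cross([0,0,1],ex);ez=np.cross(n,ey)
for q in([403,399],[403,388],[395,393]):
    X,e1,e2=tri(c,[101,188.1],sc,np.array(q)/4.3+[330,110]); F=X-.15*n
    print(q,"lens",X.round(4),"res",e1.round(1),e2.round(1),"disc error along n,ey,ez mm",((C-F)@np.c_[n,ey,ez]*1000).round(1))
# ring in top picture: front-top rim predicted (view px)
ct=env.calibration("top")
for L in([.5263,.315,.2634],[.524,.323,.262]):
    th=np.linspace(0,6.28,73);P=np.array(L)+.045*(np.outer(np.cos(th),ey)+np.outer(np.sin(th),ez));p=(proj(ct,P)-[90,195])*5
    print("ring outline in plate.png x max",p[:,0].max(),"y",p[:,1].min(),p[:,1].max())
```

```text
[403, 399] lens [0.5279 0.3269 0.2566] res [[ 0.1 -0.2]] [[ 0.1 -0.2]] disc error along n,ey,ez mm [-9.6  3.9 10.2]
[403, 388] lens [0.5265 0.3246 0.2587] res [[-0.4  0.7]] [[-0.5  0.7]] disc error along n,ey,ez mm [-8.6  2.   7.5]
[395, 393] lens [0.528  0.3227 0.2579] res [[ 0.  -0.1]] [[ 0.1 -0.1]] disc error along n,ey,ez mm [-6.4  3.1  7.3]
ring outline in plate.png x max 213.41675201418326 y 19.130793481943584 202.4118154088309
ring outline in plate.png x max 197.30842891720272 y 23.669947068312638 206.67918887421507
```

Three cues (scene, wrist, top) agree that the lens is about 7 mm further along the axis and a little lower, so I make a small correction.

Request:
apply_moves(increments=[[0.5,-1.5,1.5,0,0,0],[0.5,-1.5,1.5,0,0,0],[0.5,-1.5,1.5,0,0,0],[0.5,-1.5,1.5,0,0,0],[0,-1,1,0,0,0],[0,0,0,0,0,0],[0,0,0,0,0,0],[0,0,0,0,0,0],[0,0,0,0,0,0],[0,0,0,0,0,0],[0,0,0,0,0,0],[0,0,0,0,0,0],[0,0,0,0,0,0]])

```text
clock: 13.3
eef_pos: [0.5556, 0.1806, 0.2161]
tcp_rot: [-2.693, -0.262, 0.06]
force: [-0.3, -0.3, -1.7]
width: 0.007
grasp_force: 51.8
```

Run:
```python
from cell import env
from h import *
s=env.sense(); R=Ro.from_rotvec(s["tcp_rot"]); C=s["eef_pos"]+R.apply([-.0008,0,.0233]); n=-R.as_matrix()[:,1]
print("disc to focus mm",(C-(np.array([.527,.324,.259])-.15*n))*1000,s["grasp_force"],np.abs(s["qvel"]).max())
if s["grasp_force"]>20: print(env.sign_off())
```

```text
disc to focus mm [-0.21134537 -0.48698975 -0.45485726] 51.81275188922882 0.002436738590575974
the job is handed in; nothing more can be done
None
```

The job is handed in at 13.3 s: the arm is still holding the amber disc at the estimated focus (under 1 mm off it, though that estimate is only good to several millimetres), violet face to the lens, gripped near its top edge; the hand-in gave no verdict.

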